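# Lever open the tester's cover and index the carrier

## Task

Use the flat-bladed opening tool to lever up the tester's hinged cover at its front notch and swing it back past upright so that it stays open; keep the fingers off the cover. Lay the tool flat on the grey mat again without dropping it, and push the carrier along its rails until it clicks into the inspection station, its pointer in line with the fixed station finger. The cover must be open before the carrier is moved on, and leave the other things on the bench where they are.

Things in the scene. Friction and masses are not known exactly. Their poses are not given: they have to be found in the camera images.
- jig: Fixed slide jig, 120 x 420 mm aluminium base, 10 mm thick, with two steel bars whose top is 25 mm above the bench. Origin: centre of its underside on the bench. Its y axis is the sliding direction towards the inspection station; its x axis points away from the robot (up to about 15 degrees off).
- station (a point): Tip of the steel station finger, a fixed block 6 mm wide and 26 mm high on the robot side of the jig; marks the inspection station.
- pointer (a point): Outer end of the 6 mm wide dark pointer on the carrier's robot side, on its top face. In line with the station finger (same y in the jig's frame) when the carrier is in the station.
- carrier (a joint): Travel of the carrier in m along the jig's y axis; starts between 0 and 0.03, the station's click stop is at 0.120, hard end stop at 0.142. About 1 N of friction; about 5 N to pass the bump 8 mm before the click stop, then it drops in by itself; a similar bump follows the stop.
- push_face (a point): Centre of the -y face of the carrier's upright push tab: a plate 44 mm wide (jig x), 8 mm thick (jig y), rising from the carrier's top face to 78 mm above the bench; this point is 68 mm above the bench. Push it in the jig's +y direction; nothing stands behind it. Axes as the jig's. The tester's near side wall begins 39 mm in +y of this point.
- cover (a joint): Angle of the tester's cover in rad: 0 shut, 1.57 upright, 2.0 against its stop. The hinge is stiff (0.035 N m): the cover stays where it is left.
- cover_panel: The cover: black plate 80 (x) x 88 (y) x 3 mm, ribs near its free edge, between the side walls of the grey tester (90 x 110 x 32 mm) clamped on the carrier. Shut, its top is 66 mm above the bench. Origin: on the hinge axis (along y), at the underside of its rear edge; the plate spans 1 to 81 mm in -x. Lifting the free (-x) edge opens it.
- hinge (a point): Middle of the cover's hinge axis, at the height of the shut cover's underside, 63 mm above the bench; fixed to the carrier, axes as the jig's. The hinge axis is along y.
- notch (a point): Centre of the pry notch in the tester's front wall: 40 mm wide (y), 8 mm high, 6 mm deep. The cover's underside is 4 mm above this point, the notch's lower edge 4 mm below it. It lies at the wall's outer face, 59 mm above the bench, 81 mm in -x of the hinge, in line with the cover's free edge. Axes as the jig's: the blade enters along +x. Inside it is free to 8 mm below this point.
- opener: The opening tool: black handle 100 x 18 x 18 mm with a flat steel blade 75 mm long, 14 mm wide, 2.4 mm thick at the handle's mid height, pointing to +x. 40 to 80 g. Origin: underside of the handle's middle; lies on the mat with z up.
- opener_grip (a point): Grip point on the tool's axis, 20 mm ahead of the handle's middle and 9 mm above its underside, 105 mm behind the tip.
- opener_tip (a point): End of the blade, on its middle plane.
- mat: Grey fixed mat 280 (x) x 200 (y) x 3 mm. Origin: centre of its underside.
- screwdriver: Bystander: screwdriver with round black handle, about 160 mm long, on the mat beside the tool.
- flux_jar: Bystander: small jar, 44 mm across, 40 mm high. Origin: centre of its underside.
- solvent: Bystander: white bottle, 52 mm across, 120 mm high. Origin: centre of its underside.
- spool: Bystander: metal solder spool, 48 mm across, 35 mm high. Origin: centre of its underside.
Mind the look-alikes: they are no part of the job. Leave any brown or purple look-alike of the opener alone.

How it is judged:
By the outcome, as a careful person would: the job done as asked, in the order asked, and still so for the second after the job is handed in, with the robot touching nothing.
It also fails if it takes over 70 s, if anything falls off the work surface, if the arm or the gripper's body presses on something with over 40 N, if the wrist force passes 120 N, or if a joint passes its speed limit or range.

## Robot

A 6-joint arm with a two-finger parallel gripper is mounted at the origin on the work surface. World frame = base frame: x ahead of the robot, y to its left, z up, the work surface at z = 0. Lengths are in m, angles in rad, forces in N, time in s.
With the tool pointing down it reaches from about 0.3 to 0.825 m from the base axis. Payload 5.4 kg.
Tool frame: the origin (TCP) lies midway between the tips of the shut fingers; the grasp point (between the pads) lies r.hold_point_z behind it (r.hold_point_z is the distance from the TCP to the grasp point, in m); x points along the fingers, y is the direction in which the jaws open and shut, and the axes are right-handed (so a half turn about x gives the same grasp; the last joint's range is limited). The gripper opens to 92 mm and grips with 3 to 60 N. Pads are 20 mm wide; open, the fingers measure 128 mm over their backs; the gripper's body (75 mm by 189 mm) begins 69 mm behind the grasp point.
Start: joints at [-1.548, 0.158, 1.597, -0, 1.386, -0.21], TCP at [0.133, -0.559, 0.215] pointing down, gripper open.
Joint ranges: [-2.91, 2.91], [-0.94, 2.29], [0.18, 2.7], [-1.29, 4.43], [0.17, 2.64], [-3, 3]. Speed limits (rad/s): [2.57, 2.57, 3.14, 3.14, 3.14, 3.14].

## Interface

Orientations are given as a unit quaternion [x, y, z, w].
In Python, from bench import observe, snapshot, r, nets gives the robot as it stands. The module is installed in compiled form; this text tells all that it offers.
- The arm moves only by the shell command python3 -m creep 'ROWS' [FORCE]. ROWS is JSON, one flat list of numbers, 7 for each row, row after row: the shift along the tool's x, y, z in mm, then the turn, a rotation vector about the tool's x, y, z in degrees, then the opening, from 0 (shut) to 1 (fully open). A call has exactly 5 rows; each row is the pose to reach, as a shift and turn from the pose commanded when the call began, along the tool's axes at that moment; what a row does not reach only later rows make up. A row lasts 1/12 s, in which the tool goes at most 41.7 mm and 7.16 degrees, less where a joint would pass 70% of its speed; a pose out of reach is approached as far as the arm can. A call with a gripper value outside its range is refused whole. The fingers move at their own pace and stop on an object; FORCE is the grip in N (left out, the last holds). Time passes only in rows, so rows that repeat a pose let the fingers close, or fill a call up. It gives the time, the measured TCP pose, the force and the opening at its end, in the units of the state.
- observe(): the state, without advancing time (a new reading comes with each control period).
- snapshot(name): name is "side" or "top" or "wrist"; returns a dict with "image" (480x640x3 uint8, red, green, blue), "range_z" (480x640 float32, m along the optical axis (not along the pixel's ray), 0 where there is no reading), "camera_matrix" (3x3 intrinsics, pixels), "xyz" and "orientation" of the camera in the world. Camera axes: x right, y up, looking along -z (the intrinsics and any distortion apply to the point x, -y, -z); pixel columns grow to the right and rows downward; lengths in m; the calibration is good to about 2 mm. A picture is of the moment at which its call begins.
- r.sign_off(): hands the job in, once; it reports no verdict.
Trained networks look in a picture, given as the dict that the camera call returned (one of the last four; its "shot" number tells which), for a name from the list of things; names that differ only in an ending like _2 or _b are one class to them, and where a whole thing is asked for, a point or a joint stands for the part that bears it (a point fixed in the world has none). Each returns a list of dicts, best first, with "score" (0 to 1); they miss things now and then, are a little off and sometimes report something else, mostly with a low value. They report only what shows in the picture. A call takes as long as a camera call. They do not tell look-alikes from the thing itself.
- nets.boxes_of(picture, label): "rect" ([left, top, right, bottom] in pixels, round what is visible of it).
- nets.silhouettes(picture, label): "mask" (480x640 bool, what is visible of it) and "rect" ([left, top, right, bottom] in pixels, round what is visible of it).
- nets.pinpoint(picture, label): "at" ([column, row] in pixels: a listed point, or the origin of a listed thing).
The state is a dict: "t": time; "joints": joint angles; "joint_velocities": joint speeds; "joint_efforts": joint torques, N m; "eef_pos": TCP position; "eef_rot": TCP orientation; "ft_force": force on the tool from outside, world axes, zero at the start; "moment": the same for the moment, N m; "opening": opening from 0.0 (shut) to 1.0 (fully open).
Only numpy, scipy, OpenCV 4.12 (cv2) and the standard library are available. Lean on these libraries where they do the work, as an engineer would, in place of code of your own. Each camera call takes 0.05 s, during which the arm holds its last target. There are 200 camera calls.

## Working session

There is one attempt and no reset: what is moved stays moved. The work goes in short steps, Python scripts to look and compute and a shell command to move; the robot and the scene stay as the last step left them, time stands still between calls to the robot, and variables do not carry over. Pictures are saved under pics/ and viewed, about 8 in all and at most 12, crops included, and the job is handed in when it is done.

```bash
mkdir -p pics
cat > h.py <<'E'
import numpy as np, cv2
from scipy.spatial.transform import Rotation as R
from bench import observe, snapshot, r, nets
def save(p,n,crop=None):
    im=p["image"][:,:,::-1]
    if crop: l,t,rr,b=crop; im=cv2.resize(im[t:b,l:rr],None,fx=2,fy=2)
    cv2.imwrite(f"pics/{n}.png",im)
def ray(p,uv):
    K=np.array(p["camera_matrix"]); d=np.linalg.inv(K)@np.array([uv[0],uv[1],1.])
    return R.from_quat(p["orientation"]).as_matrix()@np.array([d[0],-d[1],-d[2]])
def onz(p,uv,z):
    d=ray(p,uv); o=np.array(p["xyz"]); return o+d*(z-o[2])/d[2]
def cloud(p):
    K=np.array(p["camera_matrix"]); v,u=np.mgrid[:480,:640]; Z=p["range_z"]
    P=np.stack([(u-K[0,2])/K[0,0]*Z,-(v-K[1,2])/K[1,1]*Z,-Z],-1)
    return P@R.from_quat(p["orientation"]).as_matrix().T+np.array(p["xyz"])
def proj(p,X):
    K=np.array(p["camera_matrix"]); c=R.from_quat(p["orientation"]).as_matrix().T@(np.array(X)-np.array(p["xyz"]))
    q=K@np.array([c[0],-c[1],-c[2]]); return q[:2]/q[2]
E
python3 - <<'E'
from h import *
np.set_printoptions(precision=4,suppress=True)
print(r.hold_point_z, observe()["eef_pos"],observe()["eef_rot"])
Zs=dict(notch=.059,hinge=.063,push_face=.068,pointer=None,station=.026,opener_grip=.012,opener_tip=.012,opener=.003,mat=0,jig=0,cover_panel=.063,screwdriver=.01,flux_jar=0,solvent=0,spool=0)
for c in ("top","side"):
    p=snapshot(c); save(p,c+"0"); print(c,p["xyz"],{k:(v.shape if hasattr(v,'shape') else v) for k,v in p.items() if k not in("image","range_z")}.keys())
    C=cloud(p)
    for n,z in Zs.items():
        for d in nets.pinpoint(p,n)[:3]:
            u,v=d["at"]; ui,vi=int(np.clip(u,0,639)),int(np.clip(v,0,479))
            print(n,round(d["score"],2),np.round(d["at"],1),"atz",onz(p,d["at"],z if z is not None else .03),"depth",C[vi,ui])
E
```

```text
0.0187 [ 0.1326 -0.5589  0.2136] [ 0.7024  0.0828 -0.7023  0.0815]
top [0.3108 0.0339 1.528 ] dict_keys(['camera_matrix', 'xyz', 'orientation', 'shot'])
notch 0.73 [160.9 214.7] atz [0.4958 0.3982 0.059 ] depth [0.4994 0.4044 0.0433]
notch 0.69 [308.7 202.6] atz [0.5327 0.0397 0.059 ] depth [0.534  0.0414 0.0601]
hinge 0.9 [320.7 173.3] atz [0.6051 0.0117 0.063 ] depth [0.6058 0.0134 0.0631]
push_face 0.97 [354.8 193.4] atz [ 0.5563 -0.0721  0.068 ] depth [ 0.567  -0.0743  0.0097]
push_face 0.38 [158.7 261.1] atz [0.3824 0.3969 0.068 ] depth [0.3841 0.4064 0.0367]
pointer 0.65 [310.7 213.8] atz [0.5091 0.0343 0.03  ] depth [0.5108 0.0361 0.032 ]
pointer 0.43 [426.4 242.1] atz [ 0.444  -0.2547  0.03  ] depth [ 0.4451 -0.2556  0.0198]
station 0.91 [268.1 203. ] atz [0.5346 0.1411 0.026 ] depth [0.5371 0.1425 0.0094]
station 0.21 [425. 254.] atz [ 0.4145 -0.252   0.026 ] depth [ 0.4149 -0.2529  0.0215]
opener_grip 0.92 [426.6 241.3] atz [ 0.4476 -0.2586  0.012 ] depth [ 0.4479 -0.2561  0.0173]
opener_grip 0.89 [443.1 358.7] atz [ 0.1563 -0.3007  0.012 ] depth [ 0.1582 -0.3001  0.0136]
o
[... 2951 characters left out ...]
0668]
screwdriver 0.57 [373.4 204.3] atz [ 0.4356 -0.3676  0.01  ] depth [ 0.4436 -0.3843  0.0026]
flux_jar 0.98 [233.6 371.8] atz [0.3853 0.4177 0.    ] depth [0.3738 0.4312 0.0193]
flux_jar 0.74 [256.5 261. ] atz [0.5757 0.077  0.    ] depth [0.5513 0.1101 0.0251]
flux_jar 0.37 [374.5 204.9] atz [ 0.4386 -0.3854  0.    ] depth [ 0.4304 -0.3595  0.0154]
solvent 0.92 [282.3 202.9] atz [ 0.7126 -0.2613  0.    ] depth [ 0.6894 -0.2252  0.0225]
spool 0.74 [184.4 344.8] atz [0.5175 0.4055 0.    ] depth [0.4963 0.4239 0.0255]
spool 0.65 [288.6 218.3] atz [ 0.6339 -0.1739  0.    ] depth [ 0.5644 -0.0643  0.0648]
spool 0.35 [328.7 206.2] atz [ 0.5655 -0.3084  0.    ] depth [ 0.5676 -0.3075  0.0006]
```

Run:
```python
import cv2
im=cv2.imread("pics/top0.png")[110:400,130:500]
cv2.imwrite("pics/top0c.png",cv2.resize(im,(740,580),interpolation=cv2.INTER_CUBIC))
```

```text
(no output)
```

View pics/top0c.png

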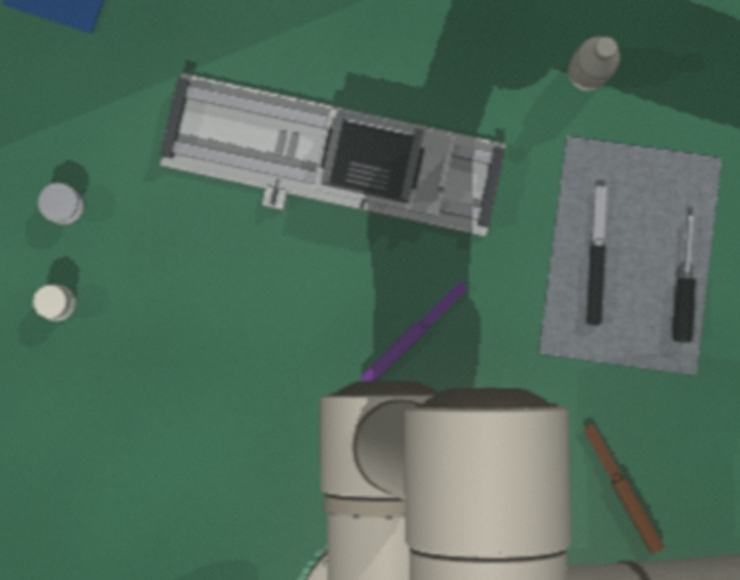

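Top view: the black opener on the mat is at about (428,235) full-frame with its blade pointing up (+x). The purple and brown look-alikes are off the mat at about (337,277) and (440,355). The jig is turned about -12°, and the station finger is at about (268,203). Next I'll work out the tool axes and the move over the opener.

```bash
cat >> h.py <<'E'
np.set_printoptions(precision=4,suppress=True)
def down(psi): # tool x down, tool z along horizontal heading psi (deg)
    a=np.radians(psi); x=np.array([0,0,-1.]); z=np.array([np.cos(a),np.sin(a),0]); return np.stack([x,np.cross(z,x),z],1)
def go(pos,M,base=None):
    s=observe(); M0=R.from_quat(s["eef_rot"]).as_matrix(); p0=np.array(s["eef_pos"])
    print("pos",p0,"rot axes z",M0[:,2],"x",M0[:,0]," shift mm",M0.T@(np.array(pos)-p0)*1e3,"rotvec deg",np.degrees(R.from_matrix(M0.T@M).as_rotvec()),"f",np.array(s["ft_force"]),"open",s["opening"])
E
python3 - <<'E'
from h import *
print(R.from_quat(observe()["eef_rot"]).as_matrix())
go([.41,-.26,.213],down(-7))
p=snapshot("wrist"); print(p["xyz"],R.from_quat(p["orientation"]).as_matrix(),p["camera_matrix"])
p=snapshot("top")
for n in("opener","carrier","cover_panel","jig"):
    for d in nets.silhouettes(p,n)[:3]:
        m=d["mask"]; P=cloud(p)[m]; P=P[np.isfinite(P).all(1)]
        z=np.median(P[:,2]); Q=P[abs(P[:,2]-z)<.01]
        (c,s,a)=cv2.minAreaRect((Q[:,:2]*1000).astype(np.float32)); print(n,d["score"],d["rect"],"medz",z,c,s,a)
E
```

```text
[[-0.      0.2307 -0.973 ]
 [ 0.     -0.973  -0.2307]
 [-1.     -0.      0.    ]]
pos [ 0.1326 -0.5595  0.2146] rot axes z [-0.973  -0.2307  0.    ] x [-0.  0. -1.]  shift mm [   1.5927 -227.4067 -338.9771] rotvec deg [-159.6636   -0.0034    0.0006] f [-1.0404  0.488  -0.4355] open 0.9983323353882135
[ 0.208  -0.5412  0.3848] [[ 0.2295  0.9354  0.2691]
 [-0.9733  0.2203  0.0643]
 [ 0.0009 -0.2767  0.961 ]] [[353.5213   0.     321.6532]
 [  0.     353.5213 235.8839]
 [  0.       0.       1.    ]]
opener 0.97 [309.7, 252.2, 362.9, 298.8] medz 0.015103529601558252 (355.9112548828125, -31.657730102539062) (17.591032028198242, 168.47215270996094) 45.88540267944336
opener 0.8 [421.0, 320.4, 463.4, 386.2] medz 0.013959538787841508 (167.34190368652344, -294.7987365722656) (173.64712524414062, 18.934040069580078) 30.417322158813477
opener 0.58 [418.7, 202.5, 431.8, 273.5] medz 0.016716977966298008 (457.7900085449219, -261.6071472167969) (20.141633987426758, 175.04537963867188) 87.042724609375
carrier 0.84 [284.6, 164.4, 355.6, 218.4] medz 0.06249647065221686 (567.28369140625, 7.3441619873046875) (152.9260711669922, 92.22334289550781) 79.39590454101562
cover_panel 0.96 [295.0, 171.8, 334.2, 209.6] medz 0.06509097737203162 (566.2833251953125, 25.598979949951172) (89.34579467773438, 82.78601837158203) 78.51705932617188
jig 0.76 [213.5, 149.3, 379.2, 225.8] medz 0.021808679150687738 (568.8561401367188, 75.91581726074219) (419.6138610839844, 140.2357177734375) 78.80126953125
```

Run:
```python
from h import *
go([.41,-.262,.22],down(176))
```

```text
pos [ 0.1326 -0.5595  0.2146] rot axes z [-0.973  -0.2307  0.    ] x [-0.  0. -1.]  shift mm [  -5.3992 -225.4522 -338.514 ] rotvec deg [17.3388  0.0018  0.0009] f [ 0.3626 -0.5185  0.0348] open 1.0023207746884562
```

```bash
python3 -m creep '[-1,-22,-34,4,0,0,1, -2,-45,-68,8,0,0,1, -3,-67,-101,12,0,0,1, -4,-90,-135,16,0,0,1, -5,-112,-168,17.3,0,0,1]'
python3 - <<'E'
from h import *
go([.41,-.262,.22],down(176))
E
```

```text
t: 2.32
eef_pos: [0.2712, -0.4102, 0.2198]
eef_rot: [0.707, -0.026, -0.707, -0.026]
ft_force: [0.5, 0.2, 0.2]
opening: 1.005
pos [ 0.2712 -0.4102  0.2198] rot axes z [-0.9973  0.0728 -0.0004] x [ 0.0004 -0.0003 -1.    ]  shift mm [  -0.2383 -157.8811 -127.6034] rotvec deg [-0.1726 -0.0213 -0.0143] f [0.5468 0.2336 0.1921] open 1.0048179027878656
```

```bash
python3 -m creep '[0,-32,-26,0,0,0,1, 0,-63,-51,0,0,0,1, 0,-95,-77,0,0,0,1, 0,-126,-102,0,0,0,1, 0,-158,-128,0,0,0,1]'
python3 - <<'E'
from h import *
p=snapshot("wrist"); save(p,"w1")
print(observe()["eef_pos"])
for n,z in(("opener",.003),("opener_grip",.012),("opener_tip",.012)):
    for d in nets.pinpoint(p,n)[:2]: print(n,d["score"],d["at"],onz(p,d["at"],z))
C=cloud(p)
for d in nets.silhouettes(p,"opener")[:2]:
    P=C[d["mask"]]; Q=P[(P[:,2]>.008)]
    print(d["score"],d["rect"],cv2.minAreaRect((Q[:,:2]*1000).astype(np.float32)),np.percentile(Q[:,2],[5,50,95]))
    H=P[P[:,2]>.017]; print("handle",cv2.minAreaRect((H[:,:2]*1000).astype(np.float32)))
E
```

```text
t: 2.73
eef_pos: [0.4099, -0.2614, 0.2199]
eef_rot: [0.707, -0.025, -0.706, -0.024]
ft_force: [0.6, -1.1, -0.0]
opening: 1.0
[ 0.414  -0.2557  0.2199]
opener 0.78 [113.4, 284.2] [ 0.3344 -0.0089  0.003 ]
opener 0.66 [374.8, 403.1] [ 0.1424 -0.3129  0.003 ]
opener_grip 0.97 [365.5, 401.1] [ 0.1544 -0.3     0.012 ]
opener_grip 0.68 [119.9, 278.2] [ 0.3448 -0.0241  0.012 ]
opener_tip 0.92 [171.8, 211.1] [ 0.4185 -0.0984  0.012 ]
opener_tip 0.8 [321.5, 340.3] [ 0.2471 -0.2499  0.012 ]
0.82 [77.5, 208.1, 175.6, 328.0] ((406.49798583984375, -107.935791015625), (46.760643005371094, 352.5755615234375), 34.51224136352539) [0.0092 0.0163 0.0187]
handle ((401.44451904296875, -112.21257019042969), (32.40045166015625, 351.3652038574219), 34.31885528564453)
0.73 [318.0, 337.0, 404.5, 444.4] ((283.66827392578125, -272.9537048339844), (401.38909912109375, 67.94738006591797), 11.440468788146973) [0.0093 0.0168 0.019 ]
handle ((286.94720458984375, -289.00433349609375), (401.41748046875, 34.156517028808594), 11.293910026550293)
```

View pics/w1.png

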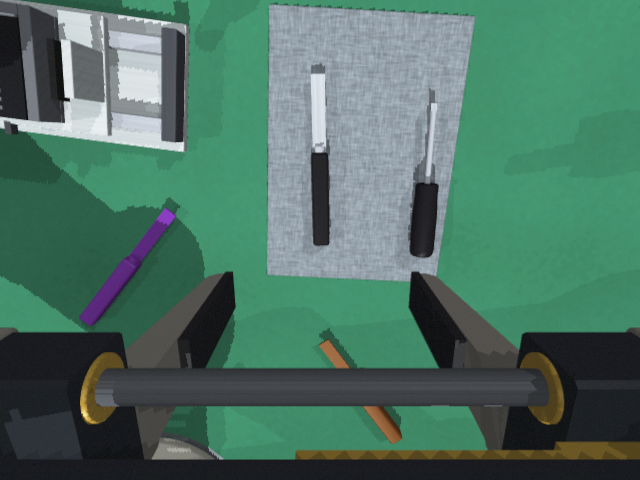

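The wrist view shows the black opener, handle at columns 311–328 and rows 153–245, blade up to row 65, with the screwdriver 110 px to its right. The network skipped the opener, so I'll use depth instead.

Run:
```python
from h import *
go([.4315,-.262,.1],down(176))
for cam in("wrist","top"):
    p=snapshot(cam); C=cloud(p)
    B=(C[...,0]>.3)&(C[...,0]<.6)&(C[...,1]>-.31)&(C[...,1]<-.21)
    for lo,hi,n in((.008,.03,"all"),(.0175,.03,"handle"),(.0085,.0155,"blade")):
        m=B&(C[...,2]>lo)&(C[...,2]<hi); m=cv2.morphologyEx(m.astype(np.uint8),cv2.MORPH_OPEN,np.ones((2,2)))>0
        print(cam,n,m.sum(),cv2.minAreaRect((C[m][:,:2]*1000).astype(np.float32)),C[m].mean(0))
    v,u=np.nonzero(B); print("mat z",np.median(C[B][:,2]))
    for n,z in(("opener_grip",.012),("opener_tip",.012)):
        for d in nets.pinpoint(p,n)[:4]:
            X=onz(p,d["at"],z)
            if abs(X[1]+.26)<.03 and X[0]>.35: print(n,d["score"],X)
go([.4315,-.262,.1],down(176))
```

```text
pos [ 0.4087 -0.2632  0.2196] rot axes z [-0.9976  0.0685  0.0003] x [-0.0004 -0.0005 -1.    ]  shift mm [119.6156  -2.8492 -22.7424] rotvec deg [ 0.0705  0.0189 -0.0281] f [ 0.1347 -0.6656  0.8033] open 0.9995113369838232
wrist all 2652 ((454.96466064453125, -263.3292236328125), (18.170650482177734, 180.2179412841797), 87.06608581542969) [ 0.4569 -0.2633  0.0189]
wrist handle 1579 ((425.5959167480469, -261.8240051269531), (18.170650482177734, 121.40349578857422), 87.06608581542969) [ 0.4222 -0.2615  0.0213]
wrist blade 1013 ((507.9657897949219, -265.89520263671875), (14.09329605102539, 74.1187973022461), 86.94590759277344) [ 0.5102 -0.2661  0.0147]
mat z 0.3209369861853984
opener_grip 0.67 [ 0.4408 -0.2634  0.012 ]
opener_tip 0.91 [ 0.5439 -0.2651  0.012 ]
top all 141 ((461.1358642578125, -235.14871215820312), (80.7670669555664, 165.2509002685547), 88.22454833984375) [ 0.5046 -0.2659  0.0178]
top handle 0 ((0.0, 0.0), (0.0, 0.0), 0.0) [nan nan nan]
top blade 97 ((484.1142578125, -252.3959503173828), (40.90719223022461, 122.99790954589844), 57.151119232177734) [ 0.506  -0.2654  0.0177]
mat z 0.5597630545904376
opener_tip 0.68 [ 0.5428 -0.2672  0.012 ]
pos [ 0.4082 -0.2639  0.2196] rot axes z [-0.9975  0.0711  0.0001] x [-0.0001 -0.     -1.    ]  shift mm [119.5645  -3.5019 -23.0738] rotvec deg [-0.0779  0.0057 -0.0005] f [ 0.6717  0.0761 -0.1529] open 1.000720863293694<stdin>:8: RuntimeWarning: Mean of empty slice.
  ret = um.true_divide(
```

```bash
python3 -m creep '[35,0,-10,0,0,0,1, 70,-1,-20,-1,0,0,1, 105,-2,-31.7,-1,0,0,1, 140,-2.2,-31.7,-1,0,0,1, 160,-2.2,-31.7,-1,0,0,1]'; python3 -m creep '[15,0,0,0,0,0,1, 30,0,0,0,0,0,1, 45,0,0,0,0,0,1, 53,0,0,0,0,0,1, 53,0,0,0,0,0,1]'; python3 -m creep '[0,0,0,0,0,0,0.1, 0,0,0,0,0,0,0.1, 0,0,0,0,0,0,0.1, 0,0,0,0,0,0,0.1, 0,0,0,0,0,0,0.1]' 40;  python3 -m creep '[0,0,0,0,0,0,0.1, 0,0,0,0,0,0,0.1, 0,0,0,0,0,0,0.1, 0,0,0,0,0,0,0.1, 0,0,0,0,0,0,0.1]'
```

```text
t: 3.7
eef_pos: [0.4388, -0.2617, 0.0557]
eef_rot: [-0.706, 0.017, 0.708, 0.02]
ft_force: [-0.2, -0.0, 0.6]
opening: 0.998
t: 4.12
eef_pos: [0.4392, -0.2623, 0.0048]
eef_rot: [-0.706, 0.018, 0.708, 0.02]
ft_force: [-0.0, 0.3, 0.2]
opening: 1.0
t: 4.53
eef_pos: [0.4411, -0.2633, 0.0073]
eef_rot: [0.707, -0.019, -0.707, -0.018]
ft_force: [-0.3, 0.2, 0.8]
opening: 0.66
t: 4.95
eef_pos: [0.4406, -0.2629, 0.0066]
eef_rot: [-0.707, 0.018, 0.707, 0.018]
ft_force: [0.2, 0.4, -0.4]
opening: 0.298
```

```bash
python3 -m creep '[0,0,0,0,0,0,0, 0,0,0,0,0,0,0, 0,0,0,0,0,0,0, 0,0,0,0,0,0,0, 0,0,0,0,0,0,0]' 45;  python3 -m creep '[-10,0,0,0,0,0,0, -35,0,0,0,0,0,0, -70,0,0,0,0,0,0, -105,0,0,0,0,0,0, -140,0,0,0,0,0,0]'
python3 - <<'E'
from h import *
print(observe()["opening"])
p=snapshot("wrist"); save(p,"w2"); C=cloud(p); s=observe();M0=R.from_quat(s["eef_rot"]).as_matrix()
L=(C-np.array(s["eef_pos"]))@M0*1e3   # in tool frame mm
B=(abs(L[...,1])<30)&(L[...,2]<-20)&(L[...,2]>-140)&(abs(L[...,0])<35)&(p["range_z"]>0)
Q=L[B]; print(B.sum())
for a in range(-130,-20,10):
    q=Q[(Q[:,2]>=a)&(Q[:,2]<a+10)]
    if len(q): print(a,len(q),np.median(q[:,0]),q[:,1].min(),q[:,1].max(),np.median(q[:,1]))
print(Q[:,2].min(), np.percentile(Q[:,2],1))
p=snapshot("wrist");C=cloud(p)   # jig too
for n in("cover_panel","carrier"):
    for d in nets.silhouettes(p,n)[:2]: print(n,d["score"],d["rect"])
E
```

```text
t: 5.37
eef_pos: [0.4406, -0.2629, 0.0066]
eef_rot: [-0.707, 0.018, 0.707, 0.018]
ft_force: [0.1, -0.1, 0.5]
opening: 0.191
t: 5.78
eef_pos: [0.4403, -0.2626, 0.1487]
eef_rot: [-0.707, 0.018, 0.707, 0.018]
ft_force: [0.0, -0.6, -0.3]
opening: 0.191
0.1913433202979582
5862
-110 29 2.3764545138470057 -9.834334138078939 3.7238755248351483 -3.043562748709749
-100 827 2.237614809227543 -10.000419445921882 3.867464030755976 -3.0495805886822605
-90 789 2.1475776003836753 -10.116570391923112 3.9430071476011883 -3.0724019205037174
-80 734 2.0362427019459846 -10.161535589978154 3.629699011221656 -3.0779169693321573
-70 710 2.004790040508915 -9.928389306873317 3.7329352332872134 -3.092110250549791
-60 660 1.9062158106239282 -10.076491488199828 3.7911539979811018 -3.1071282430203446
-50 634 1.7343268684418938 -10.22517215706282 3.4815493354243627 -3.126068302938818
-40 665 1.5280200928767944 -10.320238811396543 3.5951029822231155 -3.56611226784234
-30 814 -4.176949439157536 -12.219936261203584 5.52898929772174 -3.1074421942449546
-100.29533862367512 -99.59983062422991
carrier 0.91 [0.0, 26.1, 70.8, 176.3]
carrier 0.29 [303.3, 69.7, 340.1, 420.2]
```

View pics/w2.png

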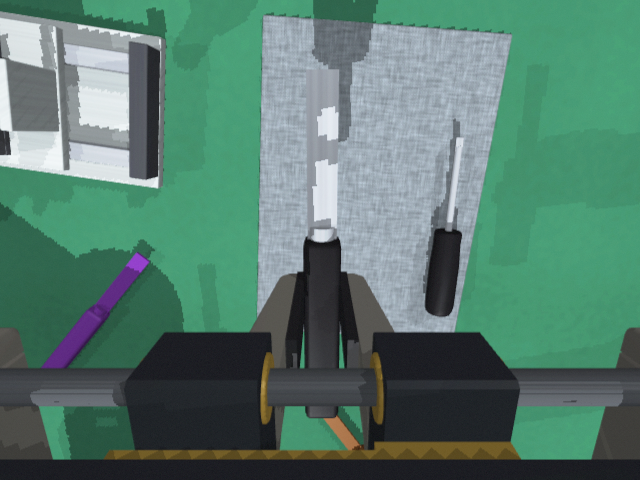

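```bash
cat >> h.py <<'E'
def blade():
    ss=[];Ls=[]
    for i in range(2):
        p=snapshot("wrist"); C=cloud(p); s=observe();M0=R.from_quat(s["eef_rot"]).as_matrix()
        L=(C-np.array(s["eef_pos"]))@M0*1e3
        B=(abs(L[...,1])<30)&(L[...,2]<-20)&(L[...,2]>-140)&(abs(L[...,0])<35)&(p["range_z"]>0)
        Q=L[B]; b=Q[Q[:,2]<-45]
        print("pos",s["eef_pos"],"blade top x near/far",np.median(b[b[:,2]>-60,0]),np.median(b[b[:,2]<-85,0]),"y",np.median(b[b[:,2]>-60,1]),np.median(b[b[:,2]<-85,1]),"tip z",np.percentile(b[:,2],1),"wrist xyz rel",M0.T@(np.array(p["xyz"])-s["eef_pos"]))
E
python3 - <<'E'
from h import *
blade()
E
```

```text
pos [ 0.4403 -0.2626  0.1464] blade top x near/far -8.6368549729643 -8.73281914851076 y 0.8325794673175135 0.8785968389296797 tip z -104.56884791565976 wrist xyz rel [-0.1722  0.0002 -0.078 ]
pos [ 0.4398 -0.2622  0.1454] blade top x near/far -7.768229626973149 -7.9048500806645405 y 0.44737027532675816 0.4908497253444244 tip z -104.15501882986415 wrist xyz rel [-0.1713 -0.     -0.0777]
```

```bash
python3 -m creep '[0,-32,9,0,0,0,0, 0,-64,18,0,0,0,0, 0,-97,26,0,0,0,0, 0,-130,35,0,0,0,0, 0,-162,44,0,0,0,0]'; python3 -m creep '[0,-32,9,2,0,0,0, 0,-64,18,4,0,0,0, 0,-97,26,6,0,0,0, 0,-130,35,8.3,0,0,0, 0,-161.4,43.8,8.3,0,0,0]'; python3 -m creep '[0,0,0,0,0,0,0, 0,0,0,0,0,0,0, 0,0,0,0,0,0,0, 0,0,0,0,0,0,0, 0,0,0,0,0,0,0]'
cat > loc.py <<'E'
from h import *
def loc(p):
    C=cloud(p); 
    for n,z in(("notch",.059),("hinge",.063),("push_face",.068),("station",.026),("pointer",.032)):
        for d in nets.pinpoint(p,n)[:2]: print(n,round(d["score"],2),np.round(d["at"],1),onz(p,d["at"],z))
    for d in nets.silhouettes(p,"cover_panel")[:2]:
        P=C[d["mask"]&(p["range_z"]>0)]; z=np.median(P[:,2]); Q=P[abs(P[:,2]-z)<.004]
        c,s,a=cv2.minAreaRect((Q[:,:2]*1000).astype(np.float32)); print("cover",d["score"],d["rect"],z,c,s,a)
E
python3 - <<'E'
from loc import *
print(observe()["eef_pos"])
p=snapshot("wrist"); save(p,"w3"); loc(p); blade()
E
```

```text
t: 6.5
eef_pos: [0.4032, -0.0967, 0.1446]
eef_rot: [-0.706, 0.018, 0.708, 0.019]
ft_force: [1.2, 0.7, -0.4]
opening: 0.193
t: 6.92
eef_pos: [0.3677, 0.0662, 0.1449]
eef_rot: [-0.702, 0.07, 0.705, 0.07]
ft_force: [0.5, 0.5, 0.0]
opening: 0.192
t: 7.33
eef_pos: [0.3698, 0.0635, 0.1463]
eef_rot: [-0.703, 0.07, 0.704, 0.07]
ft_force: [1.0, 0.3, -0.4]
opening: 0.191
[0.3698 0.0635 0.1463]
notch 0.98 [320.1   0.4] [0.526  0.0329 0.059 ]
station 0.6 [168.6  36.6] [0.5355 0.1447 0.026 ]
pointer 0.6 [319.9  39.2] [0.5104 0.0363 0.032 ]
pos [0.3697 0.0644 0.1466] blade top x near/far -6.74484560366065 -6.779604613048024 y 0.21186013934262898 0.2691439931028413 tip z -103.70564015402711 wrist xyz rel [-0.1702 -0.0001 -0.0775]
pos [0.3697 0.0645 0.1466] blade top x near/far -6.746579649417901 -6.779777957062366 y -0.0200147134547157 0.25171665317320735 tip z -103.71519080259331 wrist xyz rel [-0.1702 -0.0001 -0.0775]
```

View pics/w3.png

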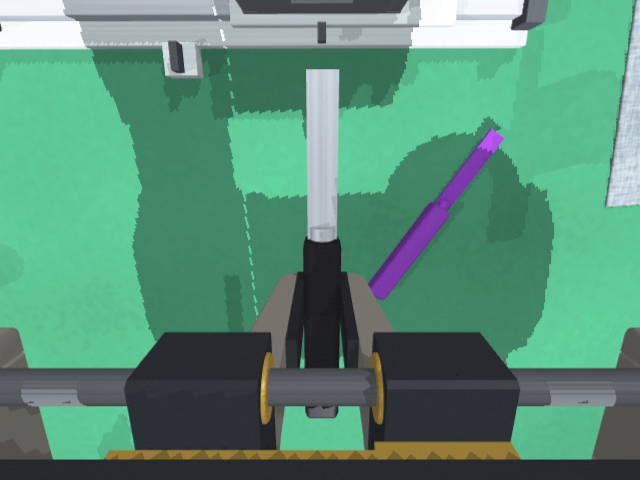

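The wrist view shows blade, pointer (320,39) and notch in one column, with the jig edges horizontal, so yaw is aligned. I'll go 50 mm forward to measure the cover.

```bash
python3 -m creep '[0,0,-15,0,0,0,0, 0,0,-30,0,0,0,0, 0,0,-45,0,0,0,0, 0,0,-50,0,0,0,0, 0,0,-50,0,0,0,0]'
python3 - <<'E'
from loc import *
for i in range(2):
    p=snapshot("wrist"); C=cloud(p); print(observe()["eef_pos"]); 
save(p,"w4"); loc(p)
th=np.radians(-11.3); J=np.array([[np.cos(th),-np.sin(th)],[np.sin(th),np.cos(th)]])
g=p["range_z"]>0
m=g&(C[...,2]>.05)&(C[...,2]<.085)&(C[...,0]>.45)&(C[...,0]<.68)&(abs(C[...,1])<.12)
print("tester",cv2.minAreaRect((C[m][:,:2]*1000).astype(np.float32)))
L=C[m].copy(); L[:,:2]=(L[:,:2]-[.527,.0334])@J
for y in range(-60,61,10):
    q=L[abs(L[:,1]*1e3-y)<2]; 
    if len(q): print(y,"x min/max",q[:,0].min()*1e3,q[:,0].max()*1e3,"medz",np.median(q[:,2]))
print("bench z",np.median(C[g&(C[...,0]<.48)&(C[...,1]>.1)][:,2]))
E
```

```text
t: 8.2
eef_pos: [0.4193, 0.0546, 0.1467]
eef_rot: [-0.704, 0.069, 0.704, 0.069]
ft_force: [-0.3, 0.6, -0.5]
opening: 0.19
[0.4185 0.0548 0.1465]
[0.4181 0.0549 0.1464]
notch 0.52 [321.8 322.8] [0.3493 0.0686 0.059 ]
hinge 0.62 [321.  319.9] [0.3542 0.0682 0.063 ]
push_face 0.7 [475.7   5.4] [ 0.5505 -0.0685  0.068 ]
station 0.86 [178.5 111.8] [0.5326 0.1453 0.026 ]
cover 0.66 [251.5, 0.2, 396.9, 84.2] 0.06618419930352493 (549.2827758789062, 27.164779663085938) (89.14744567871094, 48.12947082519531) 78.81085205078125
cover 0.48 [230.8, 0.4, 481.7, 98.0] 0.06564910285627593 (545.749755859375, 8.749404907226562) (148.4847869873047, 48.72441864013672) 79.02046203613281
tester ((548.1459350585938, 10.879074096679688), (155.0496368408203, 52.55241012573242), 78.58557891845703)
-60 x min/max 19.258394162149166 51.33798732624503 medz 0.050630088376034055
-50 x min/max -0.9227552204161001 46.73977208055279 medz 0.0660293842864843
-40 x min/max -1.0317400973778053 46.816171784850724 medz 0.06607495933136592
-30 x min/max -1.053786774769755 47.19533877327927 medz 0.06609921685598774
-20 x min/max -0.9509530799826383 46.79523939610871 medz 0.06626646944267542
-10 x min/max -0.7897984429515774 47.118336247701826 medz 0.06631816522981077
0 x min/max 7.664888614348796 46.821649874803455 medz 0.06631637358337086
10 x min/max -0.9286085653026869 46.86712282319047 medz 0.06623780027964668
20 x min/max -0.9992147328689606 46.80660991416491 medz 0.06623280637609574
30 x min/max -0.9186211417232677 47.078439421211506 medz 0.06602663049129284
40 x min/max -0.8254702410953597 46.97748285724307 medz 0.06602214619847732
50 x min/max -0.9140719780715374 46.840242345162714 medz 0.06599732124450503
60 x min/max 19.870650092181826 51.57785907954133 medz 0.05054958263496062
bench z -2.5371990096278996e-05
```

View pics/w4.png

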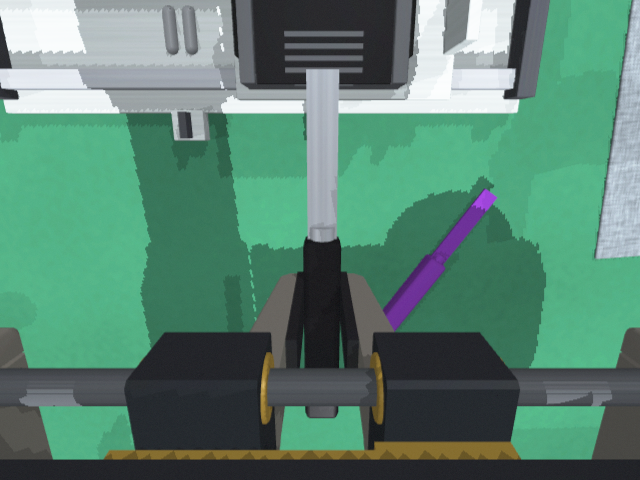

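Wall face and blade agree to about 1 mm: notch ≈ (0.526, 0.0335), cover top 66 mm. Back off, go down and insert.

```bash
python3 -m creep '[0,0,25,0,0,0,0, 25,0,25,0,0,0,0, 55,0,25,0,0,0,0, 85,0,25,0,0,0,0, 93.5,0,25,0,0,0,0]'; python3 -m creep '[0,0,0,0,0,0,0, 0,0,0,0,0,0,0, 0,0,0,0,0,0,0, 0,0,0,0,0,0,0, 0,0,0,0,0,0,0]'
python3 - <<'E'
from loc import *
p=snapshot("side"); 
p=snapshot("wrist"); save(p,"w5"); C=cloud(p); g=p["range_z"]>0
blade()
for d in nets.pinpoint(p,"opener_tip")[:2]: v=d["at"];print(d["score"],v,C[int(v[1]),int(v[0])])
for d in nets.pinpoint(p,"notch")[:2]: v=d["at"];print("notch",d["score"],v,onz(p,v,.059))
E
```

```text
t: 9.02
eef_pos: [0.3907, 0.0602, 0.0495]
eef_rot: [-0.701, 0.069, 0.706, 0.07]
ft_force: [-0.5, -0.1, -0.9]
opening: 0.189
t: 9.43
eef_pos: [0.3955, 0.0595, 0.0545]
eef_rot: [0.705, -0.069, -0.703, -0.069]
ft_force: [-0.1, 0.3, -1.4]
opening: 0.19
pos [0.3948 0.0596 0.0538] blade top x near/far -6.968044337174813 18.38193825180287 y 0.10255226154840283 0.23127656068612354 tip z -134.29334923578767 wrist xyz rel [-0.1705 -0.0002 -0.0776]
pos [0.3946 0.0596 0.0535] blade top x near/far -7.01311595995438 18.328698310397762 y 0.12315628794677506 0.24876452088661935 tip z -134.4904953356764 wrist xyz rel [-0.1705 -0.0002 -0.0776]
0.91 [565.2, 177.6] [ 0.4186 -0.0937  0.0116]
0.62 [322.4, 69.5] [0.4972 0.039  0.0616]
```

```bash
python3 -m creep '[0.8,0,-6,0,0,0,0, 0.8,0,-12,0,0,0,0, 0.8,0,-18,0,0,0,0, 0.8,0,-24,0,0,0,0, 0.8,0,-28,0,0,0,0]'; python3 -m creep '[0,0,-3,0,0,0,0, 0,0,-6,0,0,0,0, 0,0,-9,0,0,0,0, 0,0,-12,0,0,0,0, 0,0,-15,0,0,0,0]'
python3 - <<'E'
from loc import *
p=snapshot("side"); save(p,"s5",(200,170,440,330))
p=snapshot("wrist"); C=cloud(p); g=p["range_z"]>0; s=observe(); M0=R.from_quat(s["eef_rot"]).as_matrix()
print(s["eef_pos"],s["ft_force"],s["moment"])
L=(C-np.array(s["eef_pos"]))@M0*1e3; q=L[(abs(L[...,1])<5)&g&(L[...,2]<-45)&(L[...,2]>-130)&(abs(L[...,0])<30)]
for a in range(-130,-45,6): 
    k=q[(q[:,2]>=a)&(q[:,2]<a+6)]; print(a,len(k),np.median(k[:,0]) if len(k) else 0, end="; ")
E
```

```text
t: 10.15
eef_pos: [0.4227, 0.0539, 0.0524]
eef_rot: [0.704, -0.069, -0.704, -0.069]
ft_force: [0.3, 0.1, -0.4]
opening: 0.189
t: 10.57
eef_pos: [0.4366, 0.0512, 0.0523]
eef_rot: [-0.704, 0.069, 0.704, 0.069]
ft_force: [-0.4, 0.7, -0.8]
opening: 0.191
[0.4368 0.0512 0.0524] [-0.1097  0.3321 -1.055 ] [0.0668 0.0371 0.0231]
-130 295 -13.523155410752482; -124 445 -14.03790583182201; -118 424 -14.080840801362893; -112 409 -13.995027296128232; -106 393 -13.927067448933965; -100 387 -13.915335356328182; -94 373 -12.262710777690376; -88 329 -6.82989309530697; -82 308 -6.900307401654482; -76 306 -6.859712923610827; -70 284 -6.753391824520966; -64 297 -6.837454102537373; -58 285 -6.811093201664255; -52 271 -6.834061664961649; -46 42 -6.924525958747462;
```

View pics/s5.png

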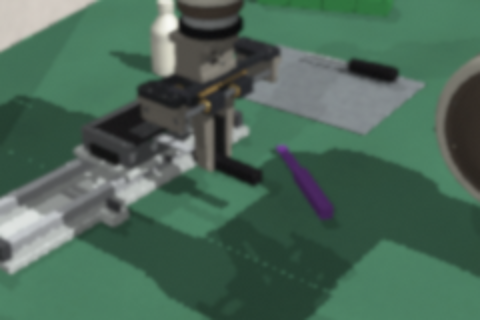

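The blade is about 13 mm inside the notch with no contact force. The side view confirms the pose. Lever up along the arc.

```bash
python3 -m creep '[-3.3,0,0,0,0,0,0, -10.4,0,-0.4,0,0,0,0, -17.4,0,-1.5,0,0,0,0, -24.3,0,-3.3,0,0,0,0, -31,0,-5.9,0,0,0,0]'
cat > cov.py <<'E'
from h import *
p=snapshot("wrist"); C=cloud(p); g=p["range_z"]>0; s=observe(); M0=R.from_quat(s["eef_rot"]).as_matrix()
print(s["eef_pos"],s["ft_force"],s["moment"],M0[:,2])
hx=np.array([.526,.0335,0])+.081*np.array([.9806,-.196,0]); ex=np.array([.9806,-.196,0]); ey=np.array([.196,.9806,0])
D=C-hx; X=D@ex*1e3; Y=D@ey*1e3; Zz=C[...,2]*1e3-63
k=g&(abs(Y)<40)&(Zz>2)&(X>-90)&(X<45)&(Zz<90)&(abs(Y)>12)
x,z=X[k],Zz[k]; print(k.sum(),"cover angle deg",np.median(np.degrees(np.arctan2(z,-x))), np.percentile(np.hypot(x,z),[50,98]))
E
python3 cov.py
```

```text
t: 11.08
eef_pos: [0.4423, 0.0501, 0.0843]
eef_rot: [0.704, -0.069, -0.704, -0.069]
ft_force: [0.4, -0.5, -0.4]
opening: 0.19
[0.444  0.0498 0.0857] [ 0.1765 -0.2105  0.3359] [ 0.0477  0.1104 -0.0546] [-0.9807  0.1953 -0.0035]
13049 cover angle deg 27.005395289668172 [61.2339 81.0317]
```

```bash
python3 -m creep '[-6.3,0,-3.2,0,0,0,0, -12.3,0,-7.1,0,0,0,0, -17.8,0,-11.6,0,0,0,0, -22.8,0,-16.6,0,0,0,0, -27.3,0,-22.1,0,0,0,0]'; python3 cov.py;  python3 -m creep '[-3.9,0,-6,0,0,0,0, -7.1,0,-12.3,0,0,0,0, -9.7,0,-19,0,0,0,0, -11.5,0,-25.9,0,0,0,0, -12.6,0,-32.9,0,0,0,0]'; python3 cov.py
```

```text
t: 11.55
eef_pos: [0.4645, 0.0457, 0.1113]
eef_rot: [0.704, -0.069, -0.704, -0.069]
ft_force: [0.2, 0.6, -1.8]
opening: 0.193
[0.4661 0.0453 0.1123] [ 0.6027 -0.3686 -0.3577] [ 0.0435  0.0796 -0.0256] [-0.9807  0.1956 -0.0032]
10657 cover angle deg 57.70560708070784 [53.9045 81.5778]
t: 12.02
eef_pos: [0.4969, 0.0392, 0.1234]
eef_rot: [0.704, -0.069, -0.704, -0.069]
ft_force: [0.1, 0.2, -0.2]
opening: 0.191
[0.4982 0.0388 0.1238] [-0.501   0.2313 -0.5139] [ 0.0092  0.0088 -0.027 ] [-0.9807  0.1957 -0.002 ]
2537 cover angle deg 84.90131754777767 [79.6897 82.3102]
```

```bash
python3 -m creep '[-0.4,0,-7.1,0,0,0,0, 0,0,-14.2,0,0,0,0, 1.1,0,-21.2,0,0,0,0, 2.9,0,-28.1,0,0,0,0, 4.6,0,-33,0,0,0,0]'; python3 cov.py
```

```text
t: 12.48
eef_pos: [0.5292, 0.0327, 0.1183]
eef_rot: [-0.704, 0.069, 0.704, 0.069]
ft_force: [0.2, 0.7, -0.7]
opening: 0.192
[0.5296 0.0325 0.1181] [-0.8624 -0.5591 -0.5266] [0.0468 0.0351 0.0478] [-0.9807  0.1956 -0.0003]
12560 cover angle deg 113.92707894834943 [ 61.6848 109.105 ]
```

```bash
python3 -m creep '[0,0,15,0,0,0,0, 0,0,40,0,0,0,0, -5,0,75,0,0,0,0, -15,0,105,0,0,0,0, -28,0,135,0,0,0,0]';python3 -m creep '[0,0,0,0,0,0,0, 0,0,0,0,0,0,0, 0,0,0,0,0,0,0, 0,0,0,0,0,0,0, 0,0,0,0,0,0,0]'
python3 - <<'E'
from loc import *
exec(open("cov.py").read())
hx=np.array([.526,.0335,0])+.081*np.array([.9806,-.196,0])
for cam in("top","side"):
    p=snapshot(cam); C=cloud(p); g=p["range_z"]>0; D=C-hx
    X=D@ex*1e3; Y=D@ey*1e3; Zz=C[...,2]*1e3-63
    k=g&(abs(Y)<40)&(Zz>20)&(X>-90)&(X<60)&(Zz<90)
    print(cam,k.sum(),np.percentile(X[k],[2,50,98]),np.percentile(Zz[k],[2,50,98]) if k.sum() else 0)
    if k.sum()>20: 
        a=np.polyfit(Zz[k],X[k],1); print("lean deg past upright",np.degrees(np.arctan(a[0])),a)
save(p,"s6",(200,170,440,330))
blade(); go([.441,-.2625,.146],down(177))
E
```

```text
t: 12.95
eef_pos: [0.3939, 0.0596, 0.1457]
eef_rot: [-0.703, 0.069, 0.705, 0.069]
ft_force: [-0.1, 0.5, -0.1]
opening: 0.19
t: 13.37
eef_pos: [0.3965, 0.0591, 0.1461]
eef_rot: [-0.703, 0.069, 0.704, 0.07]
ft_force: [-0.2, -0.1, -0.1]
opening: 0.188
[0.3964 0.0591 0.146 ] [-1.1312  0.0103  0.1182] [-0.0026  0.0349  0.0202] [-0.9807  0.1956  0.0014]
3 cover angle deg 1.7024601072496564 [78.007  79.0772]
top 527 [ 9.1519 22.951  35.3906] [21.0942 48.8931 75.4314]
lean deg past upright 23.779506544058915 [0.4406 1.5002]
side 552 [10.2816 23.1189 36.4618] [21.0363 46.9547 72.0105]
lean deg past upright 23.84794829856806 [0.4421 2.713 ]
pos [0.3962 0.0592 0.1462] blade top x near/far -6.656679589417856 -6.676723796912551 y -0.2940154427047846 0.19812318762130532 tip z -103.7988988918677 wrist xyz rel [-0.1701 -0.0001 -0.0776]
pos [0.3962 0.0592 0.1463] blade top x near/far -6.634168174557184 -6.6378189256517555 y -0.31387926500040453 0.178661636472875 tip z -103.717483317101 wrist xyz rel [-0.1701 -0.0001 -0.0775]
pos [0.3962 0.0592 0.1463] rot axes z [-0.9807  0.1954  0.0008] x [-0.0008  0.0001 -1.    ]  shift mm [   0.2535  306.7297 -106.8505] rotvec deg [-8.2695  0.0458 -0.0014] f [ 0.1609  0.6661 -0.2017] open 0.18793167804377467
```

View pics/s6.png

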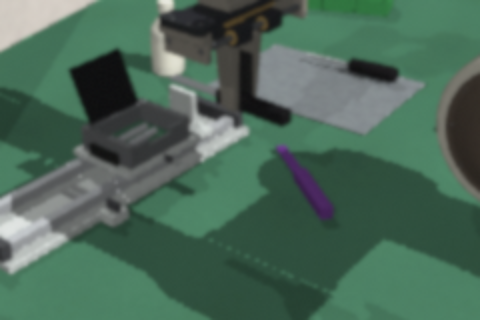

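The side view shows the cover open, leaning about 24° past upright by depth, and the tool still held straight. Take the tool back to its old place on the mat.

```bash
python3 -m creep '[0,31,-11,0,0,0,0, 0,62,-22,0,0,0,0, 0,93,-33,0,0,0,0, 0,124,-43,0,0,0,0, 0,155,-54,0,0,0,0]'; python3 -m creep '[0,31,-11,-2,0,0,0, 0,62,-22,-4,0,0,0, 0,93,-33,-6,0,0,0, 0,124,-43,-8.3,0,0,0, 0,151.7,-52.9,-8.3,0,0,0]'; python3 -m creep '[10,0,0,0,0,0,0, 40,0,0,0,0,0,0, 70,0,0,0,0,0,0, 100,0,0,0,0,0,0, 120,0,0,0,0,0,0]'; python3 -m creep '[0,0,0,0,0,0,0, 0,0,0,0,0,0,0, 0,0,0,0,0,0,0, 0,0,0,0,0,0,0, 0,0,0,0,0,0,0]'
python3 - <<'E'
from h import *
go([.441,-.2625,.006],down(177))
E
```

```text
t: 14.03
eef_pos: [0.4187, -0.1049, 0.1466]
eef_rot: [0.704, -0.069, -0.704, -0.069]
ft_force: [0.1, 0.3, -0.4]
opening: 0.189
t: 14.45
eef_pos: [0.4409, -0.2645, 0.1464]
eef_rot: [-0.707, 0.018, 0.707, 0.018]
ft_force: [-0.6, 0.3, -0.3]
opening: 0.194
t: 14.87
eef_pos: [0.4395, -0.2606, 0.0233]
eef_rot: [-0.706, 0.017, 0.708, 0.019]
ft_force: [0.7, -0.0, -0.5]
opening: 0.189
t: 15.28
eef_pos: [0.4422, -0.2634, 0.0284]
eef_rot: [0.708, -0.019, -0.706, -0.017]
ft_force: [-1.0, 1.3, -0.7]
opening: 0.19
pos [ 0.4422 -0.2634  0.0284] rot axes z [-0.9987  0.0516 -0.0026] x [ 0.0025 -0.0024 -1.    ]  shift mm [22.4214 -0.8464  1.2721] rotvec deg [ 0.0448 -0.1494 -0.1298] f [-0.9727  1.2852 -0.6636] open 0.18963839632835092
```

```bash
python3 -m creep '[5,0,0,0,0,0,0, 10,0,0,0,0,0,0, 14,0,0,0,0,0,0, 17,0,0,0,0,0,0, 17,0,0,0,0,0,0]'; python3 -m creep '[0.7,0,0,0,0,0,0, 1.4,0,0,0,0,0,0, 2.1,0,0,0,0,0,0, 2.8,0,0,0,0,0,0, 3,0,0,0,0,0,0]';python3 -m creep '[0,0,0,0,0,0,0, 0,0,0,0,0,0,0, 0,0,0,0,0,0,0, 0,0,0,0,0,0,0, 0,0,0,0,0,0,0]'
python3 - <<'E'
from h import *
blade()
E
```

```text
t: 15.7
eef_pos: [0.4404, -0.2618, 0.0086]
eef_rot: [-0.706, 0.018, 0.707, 0.019]
ft_force: [-0.5, 0.5, -0.8]
opening: 0.191
t: 16.12
eef_pos: [0.441, -0.2624, 0.0066]
eef_rot: [0.707, -0.018, -0.707, -0.018]
ft_force: [0.2, 0.2, -1.3]
opening: 0.192
t: 16.53
eef_pos: [0.441, -0.2624, 0.0067]
eef_rot: [0.707, -0.018, -0.707, -0.018]
ft_force: [-0.5, -0.8, 0.7]
opening: 0.188
pos [ 0.441  -0.2624  0.0066] blade top x near/far 3.2594381128433025 3.4343274417399523 y 0.04662878792768582 0.09592606177452265 tip z -132.32588761011178 wrist xyz rel [-0.1702 -0.0002 -0.0775]
pos [ 0.441  -0.2624  0.0066] blade top x near/far 3.2674439415669783 3.4416123763537403 y 0.053596227881967745 0.09750358549837917 tip z -132.3376989855336 wrist xyz rel [-0.1702 -0.0002 -0.0775]
```

```bash
python3 -m creep '[0.4,0,0,0,0,0,0, 0.4,0,0,0,0,0,0.22, 0.4,0,0,0,0,0,0.28, 0.4,0,0,0,0,0,0.4, 0.4,0,0,0,0,0,0.5]'; python3 -m creep '[0,0,0,0,0,0,0.6, 0,0,0,0,0,0,0.6, -10,0,0,0,0,0,0.6, -40,0,0,0,0,0,0.6, -75,0,0,0,0,0,0.6]'; python3 -m creep '[-35,0,0,0,0,0,0.6, -70,0,0,0,0,0,0.6, -100,0,0,0,0,0,0.4, -100,0,0,0,0,0,0.2, -100,0,0,0,0,0,0]'; python3 -m creep '[0,0,20,0,0,0,0, 0,0,40,0,0,0,0, 0,0,40,0,0,0,0, 0,0,40,0,0,0,0, 0,0,40,0,0,0,0]';python3 - <<'E'
from loc import *
p=snapshot("wrist");p=snapshot("wrist"); save(p,"w7"); C=cloud(p); print(observe()["eef_pos"],observe()["opening"])
B=(p["range_z"]>0)&(C[...,0]>.3)&(C[...,0]<.6)&(C[...,1]>-.31)&(C[...,1]<-.21)
for lo,hi,n in((.017,.03,"handle"),(.0085,.0155,"blade")):
    m=B&(C[...,2]>lo)&(C[...,2]<hi); print(n,cv2.minAreaRect((C[m][:,:2]*1000).astype(np.float32)),C[m].mean(0))
loc(p)
p=snapshot("top"); loc(p)
E
```

```text
t: 17.05
eef_pos: [0.441, -0.2624, 0.0061]
eef_rot: [-0.707, 0.018, 0.707, 0.018]
ft_force: [-0.2, -0.2, -0.4]
opening: 0.4
t: 17.47
eef_pos: [0.4393, -0.2609, 0.0805]
eef_rot: [-0.705, 0.017, 0.708, 0.02]
ft_force: [1.7, 0.1, 0.4]
opening: 0.601
t: 17.88
eef_pos: [0.4421, -0.2634, 0.184]
eef_rot: [0.708, -0.02, -0.705, -0.017]
ft_force: [0.3, 0.1, -0.8]
opening: 0.408
t: 18.3
eef_pos: [0.401, -0.26, 0.1803]
eef_rot: [-0.707, 0.018, 0.707, 0.019]
ft_force: [-0.1, 0.5, 0.1]
opening: 0.043
[ 0.4014 -0.2602  0.1807] 0.003502735722674828
handle ((424.04034423828125, -261.677978515625), (17.54533576965332, 104.36519622802734), 86.61656188964844) [ 0.4242 -0.2614  0.0206]
blade ((507.58831787109375, -265.6052551269531), (14.988064765930176, 75.8321762084961), 87.39704895019531) [ 0.5113 -0.2663  0.0132]
push_face 0.81 [44.8 44.8] [ 0.551  -0.0682  0.068 ]
pointer 0.47 [318.8 198.8] [ 0.4223 -0.2584  0.032 ]
notch 0.9 [311.3 204.3] [0.5287 0.0333 0.059 ]
hinge 0.93 [317.4 174.3] [0.6024 0.0197 0.063 ]
push_face 0.79 [353.6 195.1] [ 0.552  -0.0692  0.068 ]
station 0.96 [270.4 204.1] [0.532  0.1353 0.026 ]
pointer 0.75 [427.3 240.1] [ 0.4488 -0.2565  0.032 ]
pointer 0.62 [309.9 210.6] [0.5168 0.0364 0.032 ]
cover 0.72 [302.8, 149.2, 339.1, 175.5] 0.10199448798472166 (622.7069091796875, 12.120494842529297) (83.72870635986328, 9.0416841506958) 77.6609115600586
```

View pics/w7.png

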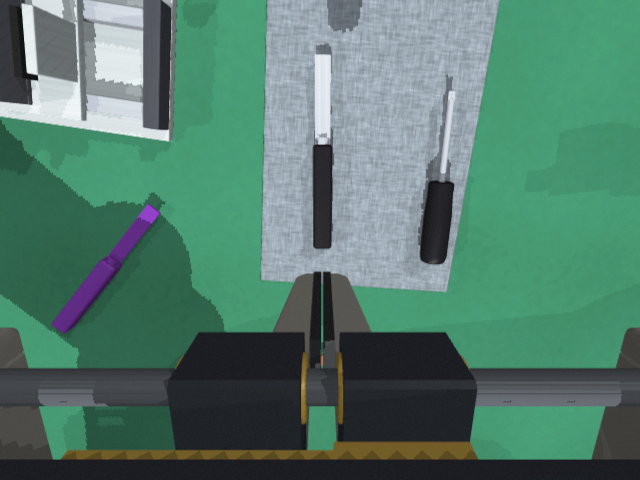

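The tool lies flat where it was, with the handle at (322,195) and the blade up, clear of the closed fingers. Now the carrier: approach behind the push tab.

```bash
python3 -m creep '[0,-30,-22,0,0,0,0, 0,-60,-44,0,0,0,0, 0,-90,-66,0,0,0,0, 0,-120,-88,0,0,0,0, 0,-150,-110,0,0,0,0]'; python3 -m creep '[0,-15.6,-20.3,4,0,0,0, 0,-15.6,-20.3,8.3,0,0,0, 20,-15.6,-20.3,8.3,0,0,0, 45,-15.6,-20.3,8.3,0,0,0, 70,-15.6,-20.3,8.3,0,0,0]'; python3 -m creep '[20,0,0,0,0,0,0, 40,0,0,0,0,0,0, 50,0,0,0,0,0,0, 50,0,0,0,0,0,0, 50,0,0,0,0,0,0]'
python3 - <<'E'
from loc import *
th=np.radians(-11.3); go([.5397,-.1018,.06],down(168.7))
p=snapshot("wrist");p=snapshot("wrist"); save(p,"w8"); loc(p)
E
```

```text
t: 19.47
eef_pos: [0.5196, -0.1147, 0.1813]
eef_rot: [0.707, -0.018, -0.707, -0.018]
ft_force: [0.5, -1.0, -0.9]
opening: 0.003
t: 19.88
eef_pos: [0.5405, -0.1016, 0.1111]
eef_rot: [0.704, -0.069, -0.703, -0.069]
ft_force: [-0.4, -0.6, -0.4]
opening: 0.002
t: 20.3
eef_pos: [0.5398, -0.1017, 0.0614]
eef_rot: [-0.704, 0.069, 0.704, 0.069]
ft_force: [0.2, 0.0, 0.3]
opening: 0.005
pos [ 0.5398 -0.1017  0.0614] rot axes z [-0.9807  0.1953  0.0002] x [-0.0002  0.0001 -1.    ]  shift mm [1.4024 0.1341 0.0735] rotvec deg [0.0381 0.0143 0.0051] f [0.1619 0.0397 0.3171] open 0.0052924341372921945
notch 0.57 [ 92.4 354.7] [0.5247 0.0333 0.059 ]
hinge 0.74 [ 58.1 214.3] [0.6049 0.0169 0.063 ]
hinge 0.23 [559.6 362.1] [ 0.471 -0.223  0.063]
push_face 0.63 [252.2 286.8] [ 0.5508 -0.0682  0.068 ]
pointer 0.9 [123.3 353.3] [0.5075 0.0365 0.032 ]
cover 0.86 [0.1, 139.7, 145.6, 212.5] 0.10036958472953297 (616.9013061523438, -11.333898544311523) (39.829864501953125, 6.1763200759887695) 83.84418487548828
```

View pics/w8.png

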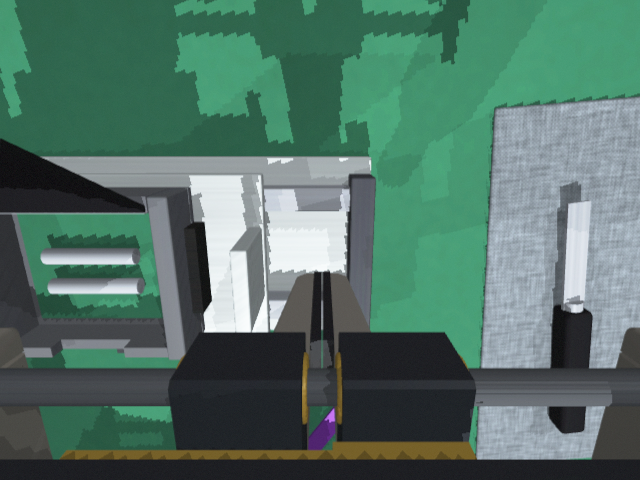

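```bash
python3 -m creep '[0,-8,0,0,0,0,0, 0,-16,0,0,0,0,0, 0,-24,0,0,0,0,0, 0,-32,0,0,0,0,0, 0,-40,0,0,0,0,0]'; python3 -m creep '[0,-8,0,0,0,0,0, 0,-16,0,0,0,0,0, 0,-24,0,0,0,0,0, 0,-32,0,0,0,0,0, 0,-40,0,0,0,0,0]'
cat > car.py <<'E'
from loc import *
ex=np.array([.9806,-.196,0]); ey=np.array([.196,.9806,0]); o=np.array([.526,.0335,0])
s=observe(); print("tcp jig",(np.array(s["eef_pos"])-o)@ex*1e3,(np.array(s["eef_pos"])-o)@ey*1e3,s["eef_pos"],s["ft_force"])
for cam in("top","side","wrist"):
    p=snapshot(cam)
    for n,z in(("pointer",.032),("station",.026),("push_face",.068),("notch",.059),("hinge",.063)):
        for d in nets.pinpoint(p,n)[:2]:
            D=onz(p,d["at"],z)-o; a,b=D@ex*1e3,D@ey*1e3
            if -40<a<100 and -120<b<200: print(cam,n,round(d["score"],2),np.round(d["at"],1),"jx %.1f jy %.1f"%(a,b))
E
python3 car.py
```

```text
t: 21.12
eef_pos: [0.5477, -0.0615, 0.0612]
eef_rot: [0.704, -0.069, -0.704, -0.069]
ft_force: [-1.0, -1.3, -0.0]
opening: 0.007
t: 21.53
eef_pos: [0.5555, -0.0224, 0.0612]
eef_rot: [-0.704, 0.069, 0.704, 0.069]
ft_force: [-1.0, -1.0, 0.2]
opening: 0.003
tcp jig 39.87858513095865 -49.01080110293048 [ 0.5555 -0.0224  0.0612] [-1.0318 -0.9716  0.2329]
top pointer 0.66 [287.3 208.5] jx -16.6 jy 57.0
top station 0.81 [268.3 203.4] jx -13.5 jy 106.5
top station 0.34 [327.9 189.8] jx 52.2 jy -31.5
top push_face 0.87 [327.8 189.2] jx 46.2 jy -31.2
top push_face 0.4 [298.6 187. ] jx 36.2 jy 39.3
top notch 0.69 [286.6 200. ] jx -0.0 jy 61.5
top notch 0.43 [328.9 191.2] jx 43.6 jy -34.8
top hinge 0.55 [292.5 169.8] jx 75.3 jy 63.4
side pointer 0.61 [266.9 256.2] jx -3.3 jy 54.5
side station 0.82 [254.8 270.3] jx -20.4 jy 112.4
side station 0.64 [258.9 259.9] jx 6.8 jy 72.9
side push_face 0.75 [273.3 224.1] jx 57.8 jy -32.4
side notch 0.69 [261.5 246.2] jx 8.1 jy 59.6
side hinge 0.87 [240.5 237.8] jx 75.8 jy 68.0
wrist pointer 0.84 [144.7 352.7] jx -18.6 jy 64.8
wrist station 0.58 [ 78.8 344.4] jx -16.3 jy 111.0
wrist push_face 0.58 [281.8 286.1] jx 44.2 jy -30.0
wrist notch 0.71 [119.9 351.7] jx 0.5 jy 63.0
wrist hinge 0.61 [ 88.1 212.4] jx 81.0 jy 63.5
```

```bash
python3 -m creep '[0,-7,0,0,0,0,0, 0,-14,0,0,0,0,0, 0,-21,0,0,0,0,0, 0,-28,0,0,0,0,0, 0,-34,0,0,0,0,0]'; python3 -m creep '[0,-1.6,0,0,0,0,0, 0,-3.2,0,0,0,0,0, 0,-4.8,0,0,0,0,0, 0,-6.4,0,0,0,0,0, 0,-8,0,0,0,0,0]'; python3 car.py
```

```text
t: 22.85
eef_pos: [0.5623, 0.0112, 0.0612]
eef_rot: [0.704, -0.069, -0.704, -0.069]
ft_force: [-0.2, -2.1, -0.2]
opening: 0.001
t: 23.27
eef_pos: [0.563, 0.0161, 0.0612]
eef_rot: [-0.703, 0.071, 0.704, 0.068]
ft_force: [-2.1, -6.5, 1.6]
opening: 0.004
tcp jig 39.71737174355683 -9.784525309835551 [0.563  0.0161 0.0612] [-2.1489 -6.5103  1.6164]
top pointer 0.74 [270.3 203.4] jx -13.2 jy 101.1
top station 0.65 [266.8 202.9] jx -13.1 jy 110.4
top push_face 0.67 [314.7 185.4] jx 48.5 jy 1.9
top notch 0.76 [270.6 196.5] jx -0.0 jy 101.5
top hinge 0.82 [277.2 165.9] jx 76.7 jy 102.0
top hinge 0.24 [280.2 162.4] jx 86.7 jy 96.7
side pointer 0.79 [256.1 265.2] jx -13.3 jy 100.8
side station 0.98 [253.1 268. ] jx -9.6 jy 107.9
side push_face 0.8 [265.1 228.7] jx 55.8 jy -0.1
side notch 0.77 [250.7 252.6] jx 5.8 jy 97.9
side hinge 0.7 [224.5 243.3] jx 85.4 jy 112.4
wrist pointer 0.68 [151.9 352.3] jx -18.5 jy 102.1
wrist station 0.79 [141.3 343.9] jx -16.2 jy 111.6
wrist push_face 0.8 [292.1 285.7] jx 44.3 jy 6.9
wrist notch 0.71 [128.1 352.2] jx -0.0 jy 100.5
wrist notch 0.48 [239.  246.8] jx 61.9 jy 34.4
wrist hinge 0.86 [ 99.5 216.4] jx 78.8 jy 100.4
```

```bash
python3 -m creep '[0,-0.6,0,0,0,0,0, 0,-1.2,0,0,0,0,0, 0,-1.8,0,0,0,0,0, 0,-2.4,0,0,0,0,0, 0,-3,0,0,0,0,0]'; python3 car.py | grep -v notch
```

```text
t: 24.58
eef_pos: [0.5641, 0.0212, 0.0612]
eef_rot: [-0.704, 0.069, 0.704, 0.07]
ft_force: [-2.8, -2.4, 1.2]
opening: 0.002
tcp jig 39.7612540080059 -4.564893059559571 [0.5641 0.0212 0.0612] [-2.767  -2.4161  1.1533]
top pointer 0.83 [271.  201.3] jx -7.7 jy 100.5
top station 0.71 [269.  204.7] jx -16.3 jy 104.1
top push_face 0.9 [313.4 186.3] jx 45.6 jy 4.5
top hinge 0.8 [278.  163.4] jx 83.1 jy 101.4
side pointer 0.69 [253.7 266. ] jx -11.4 jy 107.0
side station 0.79 [252.6 267.7] jx -7.7 jy 107.7
side push_face 0.57 [260.3 230.7] jx 57.4 jy 15.6
side hinge 0.59 [227.  243.3] jx 80.5 jy 108.4
wrist pointer 0.9 [153.8 352.2] jx -18.2 jy 104.2
wrist station 0.78 [146.8 343.9] jx -16.0 jy 111.2
wrist station 0.73 [244.2 242.8] jx 54.1 jy 42.4
wrist push_face 0.59 [292.2 287.7] jx 43.4 jy 10.2
wrist push_face 0.41 [ 99.9 212.7] jx 81.9 jy 100.0
```

```bash
python3 -m creep '[0,-0.6,0,0,0,0,0, 0,-1.2,0,0,0,0,0, 0,-1.8,0,0,0,0,0, 0,-2.4,0,0,0,0,0, 0,-3,0,0,0,0,0]'; python3 car.py | egrep "tcp|wrist|pointer"
```

```text
t: 25.9
eef_pos: [0.5647, 0.0239, 0.0612]
eef_rot: [-0.704, 0.069, 0.704, 0.069]
ft_force: [0.4, -1.6, 0.3]
opening: 0.003
tcp jig 39.86939040947089 -1.796375772459266 [0.5647 0.0239 0.0612] [ 0.3947 -1.5829  0.2586]
top pointer 0.89 [270.2 204.6] jx -16.2 jy 100.6
side pointer 0.73 [251.8 267.9] jx -14.2 jy 115.7
wrist pointer 0.61 [151.8 355. ] jx -20.4 jy 108.6
wrist station 0.96 [151.1 342.5] jx -15.0 jy 111.1
wrist station 0.21 [247.8 244.8] jx 52.7 jy 43.2
wrist push_face 0.91 [290.5 283.9] jx 45.4 jy 13.8
wrist notch 0.92 [126.4 353.6] jx -0.8 jy 107.8
wrist notch 0.56 [ 95.7 213.3] jx 79.6 jy 110.8
wrist hinge 0.59 [ 94.6 213.5] jx 80.3 jy 108.7
```

```bash
python3 -m creep '[0,5,0,0,0,0,0, 0,10,0,0,0,0,0, 0,15,0,0,0,0,0, 0,15,0,0,0,0,0, 0,15,0,0,0,0,0]'; python3 car.py | egrep "tcp|wrist|pointer"
python3 - <<'E'
from h import *
p=snapshot("wrist"); im=p["image"][270:420,0:200,::-1]; cv2.imwrite("pics/w9.png",cv2.resize(im,(800,600),interpolation=cv2.INTER_CUBIC))
E
```

```text
t: 27.22
eef_pos: [0.5618, 0.0087, 0.0612]
eef_rot: [0.704, -0.07, -0.704, -0.07]
ft_force: [0.6, 0.0, 0.5]
opening: 0.006
tcp jig 39.9435218461018 -17.313176234529767 [0.5618 0.0087 0.0612] [0.6482 0.0171 0.5206]
side pointer 0.91 [255.4 264.3] jx -9.0 jy 99.0
wrist pointer 0.96 [129.8 352.4] jx -18.5 jy 107.6
wrist station 0.67 [128.9 343.1] jx -15.5 jy 110.9
wrist push_face 0.66 [260.  285.7] jx 44.4 jy 14.2
wrist notch 0.75 [100.2 351.8] jx 0.3 jy 107.3
wrist hinge 0.76 [ 64.  211.8] jx 81.2 jy 108.5
```

View pics/w9.png

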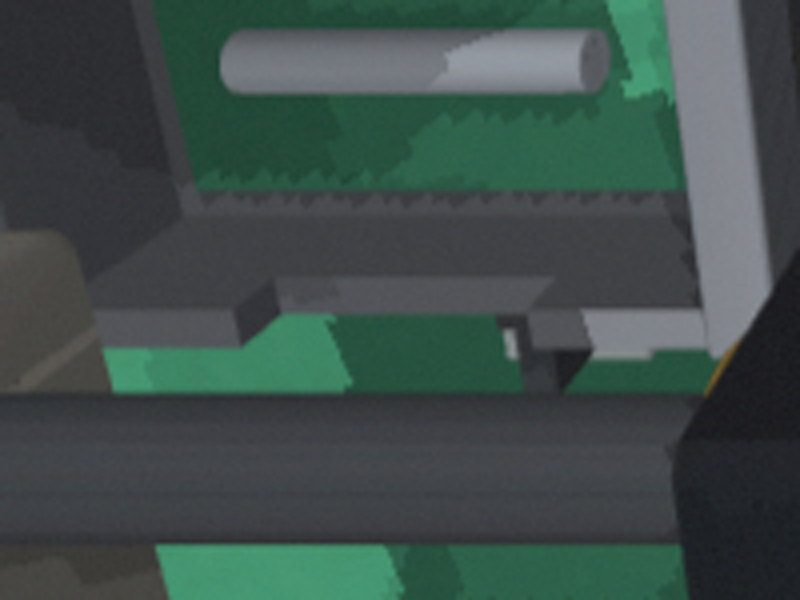

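The crop shows the pointer partly hidden behind the gripper rod (pointer at about (535,350) in the crop), so alignment can't be judged here. I'll get a clear view from above.

```bash
python3 -m creep '[-20,0,0,0,0,0,0, -50,0,0,0,0,0,0, -80,0,10,0,0,0,0, -90,-5,45,0,0,0,0, -90,-25,80,0,0,0,0]'; python3 -m creep '[0,-35,15,0,0,0,0, 0,-70,30,0,0,0,0, 0,-103,40,0,0,0,0, 0,-103,40,0,0,0,0, 0,-103,40,0,0,0,0]'
python3 - <<'E'
from h import *
snapshot("wrist")
E
python3 car.py | egrep "tcp|wrist|pointer"
python3 - <<'E'
from h import *
p=snapshot("wrist"); save(p,"w10"); 
u,v=[int(t) for t in proj(p,[.526-.016*.98+.11*.196,.0335+.016*.196+.11*.98,.03])]
print(u,v); l=max(0,min(u-100,440)); t=max(0,min(v-75,330)); im=p["image"][t:t+150,l:l+200,::-1]; print(l,t); cv2.imwrite("pics/w10.png",cv2.resize(im,(800,600),interpolation=cv2.INTER_CUBIC))
E
```

```text
t: 28.58
eef_pos: [0.4905, 0.0475, 0.1551]
eef_rot: [0.706, -0.071, -0.701, -0.07]
ft_force: [0.2, -0.4, -0.5]
opening: 0.005
t: 29.0
eef_pos: [0.4687, 0.1594, 0.1513]
eef_rot: [0.704, -0.068, -0.704, -0.068]
ft_force: [-0.3, -0.1, -0.1]
opening: 0.003
tcp jig -80.24348617327246 111.13798538011592 [0.4691 0.1582 0.1512] [-0.1798  1.0502  1.0467]
top pointer 0.72 [272.1 204.6] jx -15.2 jy 96.0
top pointer 0.66 [269.9 192.7] jx 12.8 jy 107.9
side pointer 0.75 [253.9 266.7] jx -14.1 jy 108.8
wrist pointer 0.84 [323.7 154.7] jx -18.4 jy 109.2
wrist station 0.91 [319.4 149.7] jx -14.7 jy 112.7
wrist push_face 0.91 [471.8  59.3] jx 44.3 jy 12.8
wrist notch 0.92 [326.3 131.8] jx -1.0 jy 107.5
323 151
223 76
```

View pics/w10.png

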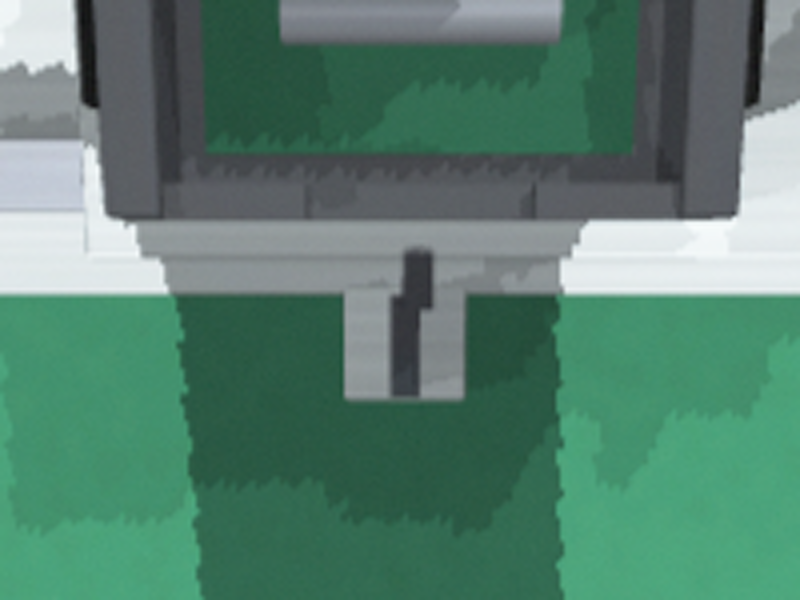

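The pointer (columns 403–432) is about 13 crop px right of the station finger (390–420), so it is about 2.7 mm short. Go back and push a little further.

```bash
python3 -m creep '[0,35,-15,0,0,0,0, 0,70,-30,0,0,0,0, 0,103,-40,0,0,0,0, 0,123,-75,0,0,0,0, 0,128,-105,0,0,0,0]'; python3 -m creep '[0,0,-15,0,0,0,0, 25,0,-15,0,0,0,0, 55,0,-15,0,0,0,0, 85,0,-15,0,0,0,0, 90,0,-15,0,0,0,0]'; python3 -m creep '[0,-4,0,0,0,0,0, 0,-8,0,0,0,0,0, 0,-12,0,0,0,0,0, 0,-15,0,0,0,0,0, 0,-16,0,0,0,0,0]'; python3 -m creep '[0,-0.3,0,0,0,0,0, 0,-0.6,0,0,0,0,0, 0,-0.9,0,0,0,0,0, 0,-1.2,0,0,0,0,0, 0,-1.5,0,0,0,0,0]';python3 car.py | egrep "tcp|wrist"
```

```text
t: 30.42
eef_pos: [0.5472, 0.0089, 0.151]
eef_rot: [-0.704, 0.071, 0.704, 0.07]
ft_force: [0.5, 0.3, 0.9]
opening: 0.005
t: 30.83
eef_pos: [0.5577, 0.0099, 0.0558]
eef_rot: [-0.7, 0.069, 0.707, 0.07]
ft_force: [-0.5, 0.3, -1.7]
opening: 0.005
t: 31.25
eef_pos: [0.5664, 0.0254, 0.0631]
eef_rot: [0.705, -0.069, -0.703, -0.069]
ft_force: [0.2, 0.5, 0.0]
opening: 0.006
t: 31.67
eef_pos: [0.5653, 0.0261, 0.0613]
eef_rot: [0.704, -0.07, -0.704, -0.069]
ft_force: [0.5, -1.0, 1.7]
opening: 0.003
tcp jig 39.944508569792035 0.4275551372047907 [0.5653 0.0261 0.0613] [ 0.495  -0.9686  1.6634]
wrist pointer 0.61 [155.  355.5] jx -20.8 jy 109.0
wrist pointer 0.4 [125.2 353.3] jx -19.1 jy 128.1
wrist push_face 0.89 [293.2 286.9] jx 43.8 jy 15.0
wrist notch 0.81 [128.1 352.2] jx 0.1 jy 109.2
wrist hinge 0.65 [ 95.2 212. ] jx 81.1 jy 110.8
```

```bash
python3 -m creep '[0,-0.2,0,0,0,0,0, 0,-0.4,0,0,0,0,0, 0,-0.6,0,0,0,0,0, 0,-0.8,0,0,0,0,0, 0,-1.0,0,0,0,0,0]'; python3 car.py | egrep "tcp|wrist"; python3 -m creep '[0,5,0,0,0,0,0, 0,10,0,0,0,0,0, 0,18.5,0,0,0,0,0, -40,18.5,0,0,0,0,0, -80,18.5,0,0,0,0,0]'; python3 -m creep '[-10,0,25,0,0,0,0, -10,-5,50,0,0,0,0, -10,-25,80,0,0,0,0, -10,-55,100,0,0,0,0, -10,-90,120,0,0,0,0]';python3 -m creep '[0,-38,0,0,0,0,0, 0,-38,0,0,0,0,0, 0,-38,0,0,0,0,0, 0,-38,0,0,0,0,0, 0,-38,0,0,0,0,0]';python3 - <<'E'
from h import *
snapshot("wrist")
E
python3 car.py | egrep "tcp|wrist"
python3 - <<'E'
from h import *
p=snapshot("wrist"); im=p["image"][76:226,223:423]; g=cv2.cvtColor(im,cv2.COLOR_RGB2GRAY)
for row in list(range(60,105,3)): print(row,g[row,84:124].tolist())
E
```

```text
t: 32.98
eef_pos: [0.5655, 0.0273, 0.0612]
eef_rot: [0.704, -0.069, -0.704, -0.069]
ft_force: [0.4, -1.3, 0.2]
opening: 0.005
tcp jig 39.91524022781157 1.6838584258754152 [0.5655 0.0273 0.0612] [ 0.382  -1.2674  0.1762]
wrist pointer 0.8 [154.9 353. ] jx -19.0 jy 109.9
wrist station 0.86 [154.9 340.9] jx -13.9 jy 111.9
wrist station 0.69 [292.6 288.9] jx 23.4 jy 20.1
wrist push_face 0.84 [292.7 289.2] jx 42.4 jy 16.3
wrist notch 0.95 [128.5 353.7] jx -0.9 jy 110.1
wrist hinge 0.72 [100.  211.5] jx 81.3 jy 109.4
t: 34.3
eef_pos: [0.559, 0.0085, 0.1392]
eef_rot: [-0.701, 0.07, 0.706, 0.07]
ft_force: [1.5, 0.3, 0.2]
opening: 0.006
t: 34.72
eef_pos: [0.4606, 0.1204, 0.1513]
eef_rot: [0.704, -0.071, -0.703, -0.07]
ft_force: [0.8, 0.7, -0.5]
opening: 0.005
t: 35.13
eef_pos: [0.4693, 0.1568, 0.1511]
eef_rot: [-0.704, 0.07, 0.704, 0.07]
ft_force: [-0.6, -1.3, -0.5]
opening: 0.003
tcp jig -79.73006942585405 109.78849773582527 [0.4693 0.1568 0.1511] [-0.8512 -0.7114 -0.5817]
wrist pointer 0.64 [320.7 153.4] jx -17.4 jy 111.8
wrist station 0.65 [320.8 150.9] jx -15.8 jy 111.7
wrist push_face 0.
[... 2216 characters left out ...]
 150, 152, 152, 150, 151, 150, 150, 151, 112, 65, 59, 57, 54, 53, 54, 69, 128, 133, 133, 132, 134, 132, 134, 133, 134, 132, 126, 80, 63, 62, 64, 63, 66, 65, 64]
96 [72, 70, 140, 148, 147, 147, 147, 148, 148, 146, 148, 149, 148, 114, 72, 65, 57, 55, 57, 54, 74, 135, 143, 140, 146, 147, 148, 148, 149, 148, 148, 135, 83, 64, 67, 65, 62, 70, 68, 69]
99 [70, 72, 112, 128, 129, 130, 129, 130, 129, 129, 130, 130, 130, 113, 97, 94, 94, 94, 96, 95, 100, 124, 127, 127, 128, 129, 128, 128, 128, 129, 128, 115, 81, 73, 72, 72, 72, 72, 73, 73]
102 [72, 72, 72, 73, 70, 73, 73, 74, 72, 72, 72, 72, 72, 71, 72, 73, 72, 74, 71, 72, 73, 73, 73, 74, 72, 72, 74, 72, 74, 72, 72, 70, 73, 73, 73, 72, 73, 73, 72, 71]
```

The pixel rows now put pointer and station finger in the same columns (97–104), within about 0.3 mm. Final check of the whole scene.

```bash
python3 -m creep '[-20,0,30,0,0,0,0, -40,0,60,0,0,0,0, -40,0,60,0,0,0,0, -40,0,60,0,0,0,0, -40,0,60,0,0,0,0]'
python3 - <<'E'
from h import *
hx=np.array([.526,.0335,0])+.081*np.array([.9806,-.196,0])+.111*np.array([.196,.9806,0])
ex=np.array([.9806,-.196,0]); ey=np.array([.196,.9806,0])
for cam in("top","side"):
    p=snapshot(cam); C=cloud(p); D=C-hx; X=D@ex*1e3; Y=D@ey*1e3; Z=C[...,2]*1e3-63
    k=(p["range_z"]>0)&(abs(Y)<40)&(Z>20)&(X>-20)&(X<60)&(Z<90); a=np.polyfit(Z[k],X[k],1); print(cam,k.sum(),"lean",np.degrees(np.arctan(a[0])))
    for n in("flux_jar","solvent","spool","screwdriver"):
        d=nets.pinpoint(p,n)[:1]
        if d: print(n,d[0]["score"],onz(p,d[0]["at"],.01 if n=="screwdriver" else 0))
    if cam=="top": cv2.imwrite("pics/top9.png",cv2.resize(p["image"][110:400,130:500,::-1],(740,580),interpolation=cv2.INTER_CUBIC))
E
```

```text
t: 36.55
eef_pos: [0.4106, 0.1698, 0.191]
eef_rot: [0.704, -0.069, -0.704, -0.069]
ft_force: [0.5, 0.8, -0.6]
opening: 0.006
top 530 lean 24.215391875753767
flux_jar 0.73 [0.3824 0.4156 0.    ]
solvent 0.92 [ 0.7022 -0.2528  0.    ]
spool 0.75 [0.5032 0.4148 0.    ]
screwdriver 0.83 [ 0.4278 -0.3784  0.01  ]
side 648 lean 24.221152265572712
flux_jar 0.59 [0.3905 0.4156 0.    ]
solvent 0.46 [ 0.7155 -0.2769  0.    ]
spool 0.93 [0.5094 0.4156 0.    ]
screwdriver 0.53 [ 0.4296 -0.3715  0.01  ]
```

View pics/top9.png

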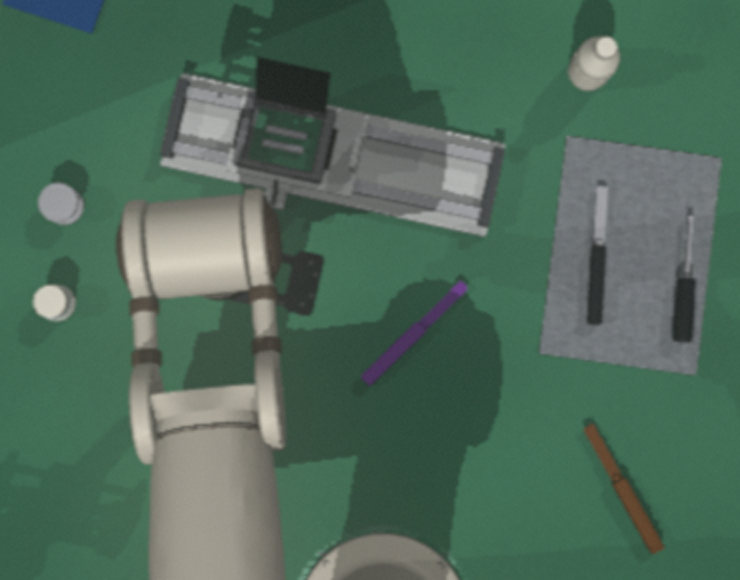

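The top view shows the cover open at about (292,85), the carrier at the station finger (278,195), the opener back on the mat (597,255), and everything else unmoved.

```bash
python3 -c "
from bench import r; print(r.sign_off())"
```

```text
the job is handed in; nothing more can be done
None
```

The job is done and handed in at about 37 s of the 70 s. I levered the cover open with the black opener and laid the tool back flat in its old place on the mat. Then I pushed the carrier into the inspection station with the closed fingers.

**Last checks:**
- **Cover:** it leans about 24° past upright in both the top and side depth images, and it held there while the carrier moved.
- **Carrier:** the first push left it about 2.7 mm short, so I went back and pushed again. The pointer and station finger then lined up within about 0.3 mm in the wrist picture. I inferred the click from that and from the force falling off after about 7 N at the bump; I did not sense it directly.
- **Tool:** its position after release matches where it lay before, within about 2 mm.
- **Other items:** the jar, bottle, spool, screwdriver and the brown and purple look-alikes look unmoved in the last top view.
- **Disagreement:** the network's pointer readings from the top and side cameras scattered by up to about 15 mm, so I relied on the wrist camera for the alignment.

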